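# Seat the vessel lid and hold the clamp arm ready over the stand

## Robot

A 6-joint arm with a two-finger parallel gripper is mounted at the origin on the work surface. World frame = base frame: x ahead of the robot, y to its left, z up, the work surface at z = 0. Lengths are in m, angles in degrees, forces in N, time in s.
With the tool pointing down it reaches from about 0.375 to 0.9 m from the base axis. Payload 3.1 kg.
Tool frame: the origin (TCP) lies between the finger pads; the fingertips stand 19 mm ahead of it and the grasp point (between the pads) is the TCP; z points along the fingers, x is the direction in which the jaws open and shut, and the axes are right-handed (so a half turn about z gives the same grasp; the last joint's range is limited). The gripper opens to 87 mm and grips with 3 to 60 N. Pads are 19 mm wide; open, the fingers measure 117 mm over their backs; the gripper's body (75 mm by 190 mm) begins 51 mm behind the grasp point.
Start: joints at [-79.097, 30.224, 82.088, -0, 67.689, -10.227], TCP at [0.225, -0.583, 0.217] pointing down, gripper open.
Joint ranges: [-176.69, 176.69], [-43.24, 126.21], [12.49, 139.97], [-82, 262], [0, 151.66], [-163.58, 163.58]. Speed limits (degrees/s): [159.86, 159.86, 180, 180, 180, 180].

## Interface

Orientations are given as a 3x3 rotation matrix whose columns are the frame's x, y, z axes.
In Python, from rig import read_state, capture, camera_info, hand_in, spot_in, silhouettes gives the robot as it stands.
- The arm moves only by the shell command python3 -m jog 'ROWS'. ROWS is text: rows parted by semicolons, each of 7 numbers parted by spaces: the shift along the tool's x, y, z in m, then the turn, a rotation vector about the tool's x, y, z in degrees, then the opening, from 0 (shut) to 1 (fully open). A call has 1 to 8 rows; each row is the pose to reach, as a shift and turn from the pose commanded when the call began, along the tool's axes at that moment; what a row does not reach only later rows make up. A row lasts 1/8 s, in which the tool goes at most 62.5 mm and 10.7 degrees, less where a joint would pass 70% of its speed; a pose out of reach is approached as far as the arm can. A call with a gripper value outside its range is refused whole. The fingers move at their own pace and stop on an object; the grip force is fixed at half the most. Time passes only in rows, so rows that repeat a pose let the fingers close. It gives the time, the measured TCP pose, the force and the opening at its end, in the units of the state.
- read_state(): the state, without advancing time (a new reading comes with each control period).
- capture(name): name is "side" or "top" or "wrist"; returns (picture, depth): 480x640x3 uint8, red, green, blue; 480x640 float32, m along the optical axis (not along the pixel's ray), 0 where there is no reading.
- camera_info(name): a dict with "vfov" (degrees; the focal length in pixels is half the picture's height over the tangent of half this angle, whatever the lens; pixels are square), "cx", "cy" (the principal point, pixels), "R" (3x3) and "t" (3): a world point X has camera coordinates R X + t; the wrist camera has in their place "tool_from_camera" (4x4, takes a point from camera to tool coordinates, whose origin is the TCP and whose axes are the tool frame's). Camera axes: x right, y down, z forward; pixel columns grow to the right and rows downward; lengths in m; the calibration is good to about 2 mm. A picture is of the moment at which its call begins: read the wrist's pose just before it. camera_info takes no time and is no camera call.
- hand_in(): hands the job in, once; it reports no verdict.
Trained networks look in the newest picture that a camera, given by its name, has taken for a name from the list of things; names that differ only in an ending like _2 or _b are one class to them, and where a whole thing is asked for, a point or a joint stands for the part that bears it (a point fixed in the world has none). Each returns a list of dicts, best first, with "score" (0 to 1); they miss things now and then, are a little off and sometimes report something else, mostly with a low value. They report only what shows in the picture. A call takes as long as a camera call.
- spot_in(label, camera): "centre" ([x, y, z] in m, in world coordinates, good to about 4 mm: the middle of the surface that is visible of it).
- silhouettes(label, camera): "region" (480x640 bool, what is visible of it).
The state is a dict: "time_s": time; "joint_positions": joint angles; "qvel": joint speeds; "tau": joint torques, N m; "position": TCP position; "tcp_rot": TCP orientation; "force": force on the tool from outside, world axes, zero at the start; "moment": the same for the moment, N m; "opening": opening from 0.0 (shut) to 1.0 (fully open).
Only numpy, scipy, OpenCV 4.12 (cv2) and the standard library are available. Lean on these libraries where they do the work, as an engineer would, in place of code of your own. Each camera call takes 0.05 s, during which the arm holds its last target.

## Task

Close up the digestion vessel on the clamp stand: first press its loose lid down until it is fully home and level on the rim. Then pick up the dark clamp arm by its balance point, which lies nearer the heavy boss, and finish while still holding it, still and level, a few centimetres clear above the stand with its boss straight over the lid and its eye straight over the post, ready to be lowered on. Nothing is put down or let go at the end, and the other things on the bench stay where they are.

Things in the scene. Friction and masses are not known exactly. Their poses are not given: they have to be found in the camera images.
- lid_top (a point): Top centre of the loose round white lid, z up: on its raised pad (36 mm wide), 14 mm above the underside of its flange (84 mm wide); a plug 65 mm wide, 10 mm deep below. At the start it lies on a stiff seal ring in the vessel's neck, flange 6 mm above the rim. Pushed down in the middle with 7 to 10 N it slides down and stays; seated when the flange rests on the rim, this point then 14 mm above it.
- vessel_rim (a point): Centre of the mouth, at rim height (92 mm above the bench), of the round aluminium vessel (80 mm across, bore 70 mm) fixed on one end of the clamp stand. z up, x level from the vessel towards the post.
- post_top (a point): Centre of the top of the stand's upright steel post: 14 mm in diameter, top 140 mm above the bench, 185 mm from the vessel's axis. Same axes as vessel_rim.
- clamp_balance (a point): Balance point of the loose dark clamp arm, half-way up its bar, 25 mm above its underside. x along the bar to the eye, y across, z up. Heavy round boss (44 mm wide, 40 high) at one end, ring eye (36 mm wide, 36 high, 20 mm hole) at the other, axes 185 mm apart; straight bar 16 mm wide between, 14 to 36 mm above the underside. The point is 54.5 mm from the boss axis, 130.5 mm from the eye axis.
- clamp_boss (a point): Centre of the underside of the clamp arm's boss, the heavy solid end. Same axes as clamp_balance. The arm weighs about 0.55 kg and lies flat on the bench on boss and eye.
- clamp_eye (a point): Centre of the underside of the clamp arm's eye, the ring end with the hole. Same axes as clamp_balance.
- reagent: Bystander, to be left alone: amber reagent bottle with black cap, 50 mm across, 115 mm tall. Origin at its underside.
- beaker: Bystander, to be left alone: glass beaker, 56 mm across, 70 mm tall. Origin at its underside.
- wrench: Bystander, to be left alone: steel wrench lying flat.
- jar: Bystander, to be left alone: white jar with a screw cap, 70 mm across, 80 mm tall. Origin at its underside.
- dish: Bystander, to be left alone: shallow white dish, 90 mm across. Origin at its underside.
- screwdriver: Bystander, to be left alone: screwdriver lying flat.
- can: Bystander, to be left alone: metal can, 66 mm across, 90 mm tall. Origin at its underside.
- stand: The fixed clamp stand: grey base plate 270 x 110 x 12 mm carrying vessel and post. Origin at the middle of its underside, half-way between vessel and post, x towards the post.
- lid: The loose lid; origin at the centre of the underside of its plug, 24 mm below lid_top.
- clamp: The clamp arm; origin on its underside, half-way between boss and eye, axes as clamp_balance, which lies 38 mm from it towards the boss and 25 mm up.

How it is judged:
By the outcome, as a careful person would: the job done as asked, in the order asked, and still so for the second after the job is handed in, while the arm keeps its last pose, push and grip.
It also fails if it takes over 51 s, if anything falls off the work surface, if the arm or the gripper's body presses on something with over 40 N, if the wrist force passes 120 N, or if a joint passes its speed limit or range.

## Working session

There is one attempt and no reset: what is moved stays moved. The work goes in short steps, Python scripts to look and compute and a shell command to move; the robot and the scene stay as the last step left them, time stands still between calls to the robot, and variables do not carry over. Pictures are saved under pics/ and viewed, and the job is handed in when it is done.

```bash
mkdir -p pics; cat > h.py <<'E'
import numpy as np, cv2
from rig import *
def cap(name,fn):
    p,d=capture(name); cv2.imwrite('pics/'+fn,p[:,:,::-1]); np.save('pics/'+fn+'.npy',d); return p,d
def world(name,mask,d,st=None):
    ci=camera_info(name); f=240/np.tan(np.radians(ci['vfov']/2))
    v,u=np.nonzero(mask&(d>0)); z=d[v,u]
    P=np.c_[(u-ci['cx'])/f*z,(v-ci['cy'])/f*z,z]
    if name=='wrist':
        T=np.array(ci['tool_from_camera']); P=P@T[:3,:3].T+T[:3,3]
        return P@np.array(st['tcp_rot']).T+np.array(st['position'])
    return (P-np.array(ci['t']))@np.array(ci['R'])
E
python3 - <<'E'
from h import *
s=read_state();print(s['time_s'],s['position'],np.round(s['tcp_rot'],3),s['opening'],s['force'])
for c in ['top','side','wrist']:
    p,d=cap(c,c+'0.png'); print(camera_info(c))
E
```

```text
0.0 [ 0.22521583 -0.58220537  0.21597787] [[ 0.361 -0.933 -0.   ]
 [-0.933 -0.361  0.002]
 [-0.002 -0.    -1.   ]] 1.0005902656652275 [ 0.0363309   0.29687072 -0.40091157]
{'vfov': 45.685114222572096, 'cx': 333.9824326271721, 'cy': 235.04123964361105, 'R': array([[-0.02314379, -0.99971097,  0.00650686],
       [-0.98803406,  0.02187974, -0.15267602],
       [ 0.15248952, -0.0099625 , -0.98825487]]), 't': array([0.0031429 , 0.60544882, 1.55835161])}
{'vfov': 45.506053415369024, 'cx': 319.40136934080635, 'cy': 243.26476991927333, 'R': array([[-0.83175967, -0.55513018,  0.00251895],
       [-0.3897429 ,  0.58071424, -0.71475272],
       [ 0.39531801, -0.59548422, -0.69937273]]), 't': array([0.50466641, 0.31483139, 1.14296791])}
{'vfov': 65.63738300330772, 'cx': 322.6293430783725, 'cy': 234.76273900669622, 'tool_from_camera': array([[ 9.99999651e-01, -5.28166065e-05,  8.34028928e-04,
         9.87892297e-04],
       [-1.89421821e-04,  9.57701055e-01,  2.87764928e-01,
        -7.87460563e-02],
       [-8.13949151e-04, -2.87764986e-01,  9.57700710e-01,
        -1.67245932e-01],
       [ 0.00000000e+00,  0.00000000e+00,  0.00000000e+00,
         1.00000000e+00]])}
```

View pics/top0.png

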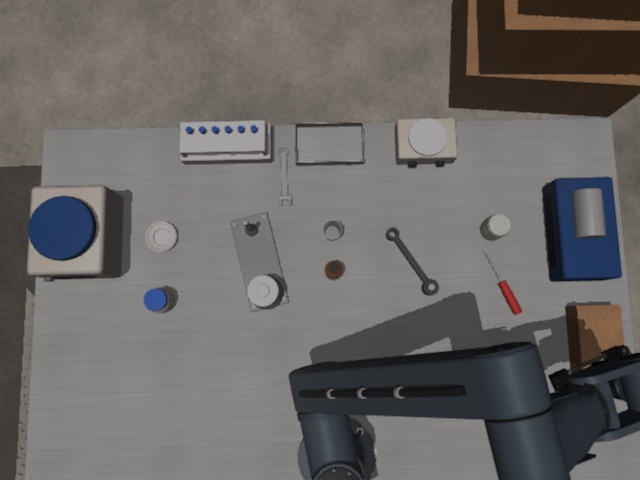

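View pics/side0.png

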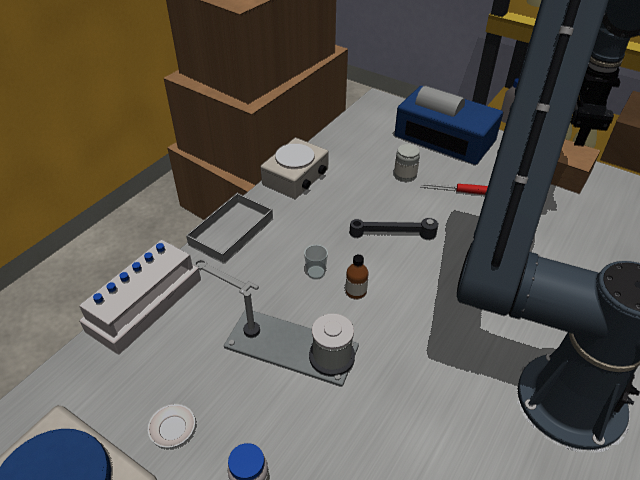

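```bash
python3 - <<'E'
from h import *
for c in ['top','side']:
    p,d=cap(c,c+'1.png')
    for l in ['lid_top','post_top','clamp_boss','clamp_eye','clamp_balance','reagent','beaker','jar','can','dish','wrench','screwdriver','stand']:
        print(c,l,[(np.round(r['centre'],3),round(r['score'],2)) for r in spot_in(l,c)[:2]])
    for l in ['clamp','lid']:
        r=silhouettes(l,c)
        for q in r[:1]:
            np.save(f'pics/{c}_{l}.npy',q['region']); print(l,q['score'],q['region'].sum())
print(read_state()['time_s'])
E
```

```text
top lid_top [(array([0.434, 0.47 , 0.078]), 0.68), (array([0.445, 0.189, 0.106]), 0.62)]
top post_top [(array([0.56 , 0.217, 0.016]), 0.62)]
top clamp_boss [(array([ 0.51 , -0.232,  0.037]), 0.87)]
top clamp_eye [(array([ 0.51 , -0.232,  0.036]), 0.72)]
top clamp_balance [(array([ 0.509, -0.23 ,  0.038]), 0.72)]
top reagent [(array([ 0.496, -0.004,  0.078]), 0.84)]
top beaker [(array([ 0.622, -0.001,  0.021]), 0.7)]
top jar [(array([0.431, 0.469, 0.078]), 0.84), (array([0.564, 0.214, 0.009]), 0.48)]
top can []
top dish [(array([0.618, 0.494, 0.011]), 0.59)]
top wrench [(array([0.783, 0.132, 0.006]), 0.84)]
top screwdriver [(array([ 0.425, -0.495,  0.024]), 0.91), (array([ 0.606, -0.448,  0.088]), 0.48)]
top stand [(array([0.563, 0.213, 0.011]), 0.78)]
clamp 0.74 728
lid 0.86 742
side lid_top [(array([0.445, 0.193, 0.102]), 0.79)]
side post_top [(array([0.538, 0.226, 0.01 ]), 0.85)]
side clamp_boss [(array([ 0.515, -0.229,  0.031]), 0.6), (array([0.446, 0.192, 0.105]), 0.31)]
side clamp_eye [(array([ 0.518, -0.229,  0.032]), 0.82), (array([0.784, 0.13 , 0.009]), 0.29)]
side clamp_balance [(array([ 0.523, -0.23 ,  0.03 ]), 0.71)]
side reagent [(array([0.496, 0.008, 0.069]), 0.61)]
side beaker [(array([0.611, 0.003, 0.044]), 0.77)]
side jar [(array([0.429, 0.481, 0.079]), 0.9)]
side can [(array([ 0.605, -0.439,  0.058]), 0.87)]
side dish [(array([0.621, 0.485, 0.015]), 0.89)]
side wrench [(array([0.782, 0.137, 0.005]), 0.71)]
side screwdriver [(array([ 0.436, -0.482,  0.017]), 0.65), (array([0.611, 0.004, 0.045]), 0.64)]
side stand [(array([0.539, 0.226, 0.01 ]), 0.59)]
clamp 0.6 1066
lid 0.77 1201
1.75
```

```bash
python3 - <<'E'
from h import *
for c in ['top','side']:
    d=np.load(f'pics/{c}1.png.npy'); full=world(c,np.ones_like(d,bool),d)
    # lid
    Q=full[(np.hypot(full[:,0]-.445,full[:,1]-.19)<.06)]
    L=Q[Q[:,2]>.093]; print(c,'lid n',len(L),L.mean(0).round(4),'mid',((L.max(0)+L.min(0))/2).round(4),np.ptp(L,0).round(4))
    (ctr,r)=cv2.minEnclosingCircle(L[:,:2].astype(np.float32)); print(ctr,r)
    pad=L[L[:,2]>.1075]; fl=L[(L[:,2]<.1045)]; print('pad',len(pad),pad.mean(0).round(4)); A=np.c_[fl[:,:2]-[.445,.19],np.ones(len(fl))]; print('flange plane',np.linalg.lstsq(A,fl[:,2],rcond=None)[0].round(4))
    # post
    Q=full[(np.hypot(full[:,0]-.62,full[:,1]-.23)<.08)&(full[:,2]>.03)]
    print('post n',len(Q)); T=Q[Q[:,2]>.130]; print(T.mean(0).round(4) if len(T) else None, Q.mean(0).round(4),Q[:,2].max(), len(T))
    # clamp
    Q=full[(abs(full[:,0]-.51)<.15)&(abs(full[:,1]+.23)<.1)&(full[:,2]>.012)&(full[:,2]<.05)]
    (ctr,sz,a)=cv2.minAreaRect(Q[:,:2].astype(np.float32)); print('clamp',len(Q),ctr,sz,a,Q[:,2].max())
    T=Q[Q[:,2]>.0335 if c=='top' else Q[:,2]>.030]
    m=T[:,:2].mean(0); w,v=np.linalg.eigh(np.cov(T[:,:2].T)); ax=v[:,1]; ax=ax*np.sign(ax[0]); t=(T[:,:2]-m)@ax; n=np.array([-ax[1],ax[0]]); s=(T[:,:2]-m)@n
    print('axis',ax,np.degrees(np.arctan2(ax[1],ax[0])),'ends',m+ax*t.min(),m+ax*t.max(),np.ptp(t))
    B=T[t<t.min()+.044]; E=T[t>t.max()-.036]
    print('boss',cv2.minEnclosingCircle(B[:,:2].astype(np.float32)),B[:,2].mean(),'eye',cv2.minEnclosingCircle(E[:,:2].astype(np.float32)),E[:,2].mean())
E
```

```text
top lid n 772 [0.4497 0.1856 0.1063] mid [0.4496 0.1858 0.1089] [0.0804 0.0814 0.0274]
(0.4501279592514038, 0.18664050102233887) 0.04228319227695465
pad 286 [0.4491 0.1872 0.1105]
flange plane [0.0025 0.0047 0.1021]
post n 66
[0.629  0.2279 0.1381] [0.6272 0.2259 0.1006] 0.14374176853773313 23
clamp 660 (0.5359023213386536, -0.2482648342847824) (0.2165168970823288, 0.14500094950199127) 13.119645118713379 0.0499630680438573
axis [0.84127389 0.54060914] 32.72511524437631 ends [ 0.43467902 -0.28673661] [ 0.62266552 -0.16593502] 0.22345457663248644
boss ((0.4528322219848633, -0.27547508478164673), 0.02219434827566147) 0.0405157052504504 eye ((0.6072970628738403, -0.17516538500785828), 0.01816251501441002) 0.03694091513248832
side lid n 1227 [0.4481 0.1917 0.1082] mid [0.4508 0.1883 0.1055] [0.0831 0.0841 0.0245]
(0.4518635869026184, 0.18810348212718964) 0.04323798418045044
pad 733 [0.45   0.1899 0.1104]
flange plane [ 0.0352 -0.0923  0.1019]
post n 277
[0.6287 0.2313 0.139 ] [0.6276 0.2327 0.0887] 0.14589960335442093 54
clamp 1051 (0.5297203063964844, -0.22632727026939392) (0.22331222891807556, 0.04878869280219078) 31.803497314453125 0.049923523805702134
axis [0.8489595  0.52845791] 31.90132130188675 ends [ 0.4334963  -0.28088419] [ 0.6221237  -0.16346793] 0.22218657480924897
boss ((0.45307019352912903, -0.2736847400665283), 0.02529621683061123) 0.04122457990121829 eye ((0.6085779666900635, -0.1740899384021759), 0.020804794505238533) 0.0363483496609493
```

```bash
python3 - <<'E'
import cv2
a=cv2.imread('pics/top0.png'); cv2.imwrite('pics/z1.png',cv2.resize(a[190:330,220:460],None,fx=3,fy=3,interpolation=cv2.INTER_CUBIC))
E
```

```text
(no output)
```

View pics/z1.png

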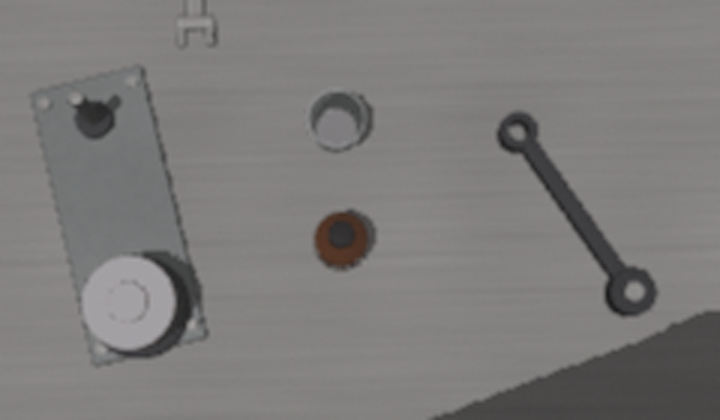

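```bash
cat >> h.py <<'E'
from scipy.spatial.transform import Rotation as Ro
def delta(p,yaw=None,level=True):
    s=read_state(); R=np.array(s['tcp_rot']); 
    d=R.T@(np.array(p)-s['position'])
    if yaw is None: yaw=np.degrees(np.arctan2(R[1,0],R[0,0]))
    y=np.radians(yaw); T=np.c_[[np.cos(y),np.sin(y),0],[np.sin(y),-np.cos(y),0],[0,0,-1]]
    rv=np.degrees(Ro.from_matrix(R.T@T).as_rotvec())
    print('t',round(s['time_s'],3),'pos',np.round(s['position'],4),'shift',d.round(4),'turn',rv.round(2),'F',np.round(s['force'],1),'open',round(s['opening'],3))
E
python3 -c "
from h import *
delta([.47,-.26,.28],-68)"
```

```text
t 1.75 pos [ 0.2253 -0.5829  0.217 ] shift [-0.213  -0.3446 -0.063 ] turn [-0.   -0.   -0.87] F [ 0.2  0.  -0.8] open 0.999
```

```bash
python3 -m jog '-0.03 -0.05 -0.009 0 0 0 0;-0.06 -0.10 -0.018 0 0 0 0;-0.09 -0.15 -0.028 0 0 0 0;-0.12 -0.2 -0.037 0 0 0 0;-0.15 -0.25 -0.045 0 0 0 0;-0.18 -0.3 -0.055 0 0 0 0;-0.213 -0.345 -0.063 0 0 0 0;-0.213 -0.345 -0.063 0 0 0 0'
python3 - <<'E'
from h import *
s=read_state();np.save('pics/s.npy',s,allow_pickle=True)
p,d=cap('wrist','w1.png')
delta([.450,.188,.17])
full=world('wrist',np.ones_like(d,bool),d,s)
Q=full[(full[:,2]>.015)&(full[:,2]<.05)]
print(len(Q),Q.min(0),Q.max(0)); print(cv2.minAreaRect(Q[:,:2].astype(np.float32)))
E
```

```text
time_s: 2.75
position: [0.4722, -0.2566, 0.2808]
tcp_rot: [[0.366, -0.931, 0.002], [-0.931, -0.366, -0.0], [0.001, -0.001, -1.0]]
force: [-0.0, -0.1, -0.4]
opening: 0.169
t 2.8 pos [ 0.4712 -0.2584  0.2804] shift [-0.4236 -0.1429  0.11  ] turn [-0.01 -0.06  0.  ] F [ 0.4  0.2 -0.4] open 0.123
10322 [ 0.05876156 -0.68791895  0.01500038] [ 0.64630968 -0.00481228  0.04999611]
((0.41090667247772217, -0.2867286205291748), (0.481322318315506, 0.7499732375144958), 21.50343894958496)
```

View pics/w1.png

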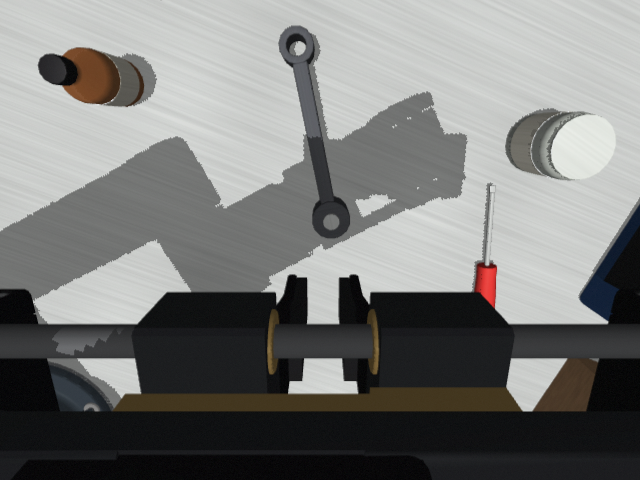

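```bash
python3 - <<'E'
from h import *
s=np.load('pics/s.npy',allow_pickle=True).item(); d=np.load('pics/w1.png.npy')
m=np.zeros_like(d,bool); m[10:250,265:365]=1
Q=world('wrist',m,d,s)
T=Q[(Q[:,2]>.018)&(Q[:,2]<.06)]
B=T[T[:,2]>.0385]; B=B[np.hypot(*(B[:,:2]-[.453,-.275]).T)<.035]
E=T[(np.hypot(*(T[:,:2]-[.608,-.175]).T)<.03)&(T[:,2]>.0345)]
print(B[:,2].mean(),E[:,2].mean(),len(B),len(E))
b=np.array(cv2.minEnclosingCircle(B[:,:2].astype(np.float32))[0]);e=np.array(cv2.minEnclosingCircle(E[:,:2].astype(np.float32))[0])
print(b,e,B.mean(0),E.mean(0))
u=e-b;L=np.linalg.norm(u);print(L,np.degrees(np.arctan2(u[1],u[0])),'bal',b+u/L*.0545)
bar=T[(T[:,2]>.03)]; t=(bar[:,:2]-b)@u/L; n=(bar[:,:2]-b)@np.array([-u[1],u[0]])/L
k=(t>.04)&(t<.15); c=np.polyfit(t[k],n[k],1); print('bar fit',c, np.degrees(np.arctan(c[0])),bar[k][:,2].mean(),np.ptp(n[k]))
E
```

```text
0.04078930154904946 0.03554139865306823 952 726
[ 0.45196337 -0.27600577] [ 0.6027894  -0.17972025] [ 0.45213269 -0.27565953  0.0407893 ] [ 0.60333293 -0.17844071  0.0355414 ]
0.17893964110779312 32.55366968949222 bal [ 0.49790075 -0.2466799 ]
bar fit [ 4.70343220e-03 -4.45252526e-05] 0.26948482682319336 0.035270147992376474 0.01630026115181794
```

```bash
python3 -m jog '-0.055 -0.018 0 0 0 0 0;-0.11 -0.037 0 0 0 0 0;-0.165 -0.055 0 0 0 0 0;-0.22 -0.074 0 0 0 0 0;-0.275 -0.092 0.01 0 0 0 0;-0.33 -0.11 0.02 0 0 0 0;-0.34 -0.12 0.03 0 0 0 0;-0.34 -0.12 0.03 0 0 0 0'
python3 - <<'E'
from h import *
s=read_state();np.save('pics/s.npy',s,allow_pickle=True)
p,d=cap('wrist','w2.png')
delta([.450,.188,.17])
E
```

```text
time_s: 3.8
position: [0.4599, 0.0998, 0.2492]
tcp_rot: [[0.361, -0.933, -0.001], [-0.933, -0.361, -0.001], [0.0, 0.002, -1.0]]
force: [0.0, -0.3, 0.5]
opening: 0.003
t 3.85 pos [0.4601 0.0992 0.2496] shift [-0.0866 -0.0226  0.0795] turn [ 0.06 -0.03 -0.  ] F [-0.8 -0.6  0.4] open 0.005
```

View pics/w2.png

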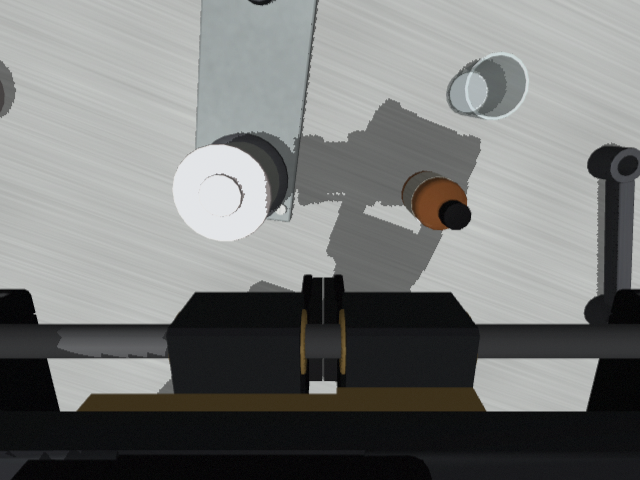

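```bash
python3 - <<'E'
from h import *
s=np.load('pics/s.npy',allow_pickle=True).item(); d=np.load('pics/w2.png.npy')
m=np.zeros_like(d,bool); m[135:250,165:295]=1
Q=world('wrist',m,d,s); Q=Q[np.hypot(*(Q[:,:2]-[.45,.188]).T)<.055]
L=Q[(Q[:,2]>.097)&(Q[:,2]<.118)]
print(cv2.minEnclosingCircle(L[:,:2].astype(np.float32)),L.mean(0),len(L))
P=L[L[:,2]>.1085];print('pad',cv2.minEnclosingCircle(P[:,:2].astype(np.float32)),P.mean(0),len(P))
F=L[L[:,2]<.106];A=np.c_[F[:,:2]-[.45,.188],np.ones(len(F))];print(np.linalg.lstsq(A,F[:,2],rcond=None)[0])
E
```

```text
((0.4490191638469696, 0.18603096902370453), 0.04195207729935646) [0.45104244 0.18578595 0.10638061] 7585
pad ((0.44892922043800354, 0.18614107370376587), 0.018064722418785095) [0.44960523 0.18589881 0.11126635] 1425
[-0.00349742  0.00264819  0.10502527]
```

```bash
python3 -c "
from h import *
delta([.4495,.187,.15])"
python3 -m jog '-0.043 -0.011 0.03 0 0 0 0;-0.085 -0.022 0.06 0 0 0 0;-0.085 -0.022 0.085 0 0 0 0;-0.085 -0.022 0.10 0 0 0 0;-0.085 -0.022 0.10 0 0 0 0;-0.085 -0.022 0.10 0 0 0 0'
python3 -c "
from h import *
delta([.4495,.187,.125])"
```

```text
t 3.85 pos [0.4601 0.0992 0.2496] shift [-0.0858 -0.0218  0.0995] turn [ 0.06 -0.03 -0.  ] F [-0.8 -0.6  0.4] open 0.005
time_s: 4.6
position: [0.4508, 0.1866, 0.1507]
tcp_rot: [[0.358, -0.934, 0.002], [-0.934, -0.358, 0.0], [0.001, -0.001, -1.0]]
force: [0.7, 0.4, -0.2]
opening: 0.002
t 4.6 pos [0.4508 0.1866 0.1507] shift [-0.0009  0.0011  0.0257] turn [-0.09 -0.03  0.  ] F [ 0.7  0.4 -0.2] open 0.002
```

```bash

python3 -m jog '0 0.001 0.007 0 0 0 0;0 0.001 0.013 0 0 0 0;0 0.001 0.016 0 0 0 0;0 0.001 0.018 0 0 0 0;0 0.001 0.019 0 0 0 0;0 0.001 0.020 0 0 0 0;0 0.001 0.021 0 0 0 0'
python3 -m jog '0 0 0.001 0 0 0 0;0 0 0.002 0 0 0 0;0 0 0.002 0 0 0 0'
```

```text
time_s: 5.48
position: [0.4487, 0.1874, 0.129]
tcp_rot: [[0.361, -0.933, 0.0], [-0.933, -0.361, 0.0], [0.0, -0.0, -1.0]]
force: [-0.3, -0.2, 0.0]
opening: 0.007
time_s: 5.85
position: [0.4486, 0.1874, 0.1269]
tcp_rot: [[0.36, -0.933, -0.0], [-0.933, -0.36, -0.0], [-0.0, 0.0, -1.0]]
force: [-0.0, 0.3, 0.1]
opening: 0.003
```

```bash

python3 -m jog '0 0 0.001 0 0 0 0;0 0 0.002 0 0 0 0'
python3 -m jog '0 0 0.001 0 0 0 0;0 0 0.0015 0 0 0 0'
python3 -m jog '0 0 0.001 0 0 0 0;0 0 0.001 0 0 0 0'
```

```text
time_s: 6.1
position: [0.4487, 0.1874, 0.1249]
tcp_rot: [[0.36, -0.933, 0.0], [-0.933, -0.36, 0.0], [-0.0, -0.0, -1.0]]
force: [-0.1, -0.9, 0.4]
opening: 0.006
time_s: 6.35
position: [0.4486, 0.1874, 0.1234]
tcp_rot: [[0.36, -0.933, -0.0], [-0.933, -0.36, 0.0], [-0.0, 0.0, -1.0]]
force: [0.1, 0.3, 1.7]
opening: 0.008
time_s: 6.6
position: [0.4486, 0.1873, 0.1224]
tcp_rot: [[0.361, -0.933, -0.0], [-0.933, -0.361, -0.0], [-0.0, 0.0, -1.0]]
force: [0.0, -0.2, 0.3]
opening: 0.006
```

Look before pressing further.

```bash
python3 - <<'E'
from h import *
s=read_state()
for c in ['side','wrist']:
    p,d=cap(c,c+'3.png')
    if c=='side': cv2.imwrite('pics/z3.png',cv2.resize(p[290:400,220:380,::-1],None,fx=4,fy=4,interpolation=cv2.INTER_CUBIC))
E
```

```text
(no output)
```

View pics/z3.png

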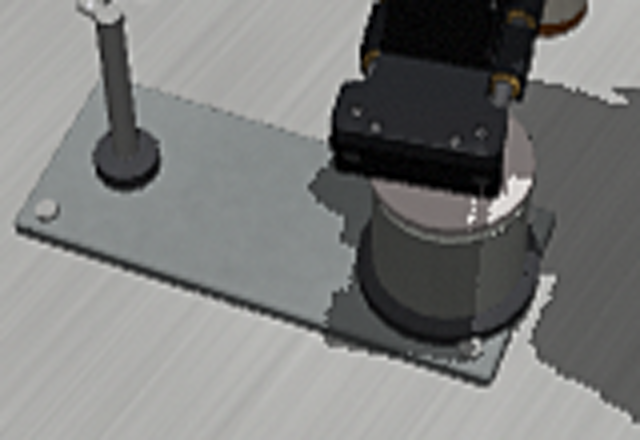

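View pics/wrist3.png

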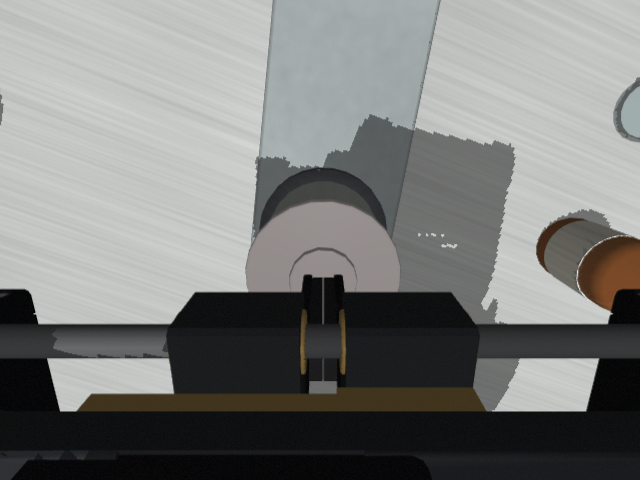

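```bash
cat > lid.py <<'E'
from h import *
import sys
s=read_state(); d=np.load(sys.argv[1])
m=np.zeros_like(d,bool); m[190:292,230:410]=1
Q=world('wrist',m,d,s); r=np.hypot(*(Q[:,:2]-[.449,.187]).T)
F=Q[(r<.037)&(r>.022)&(Q[:,2]>.09)];A=np.c_[F[:,:2]-[.449,.187],np.ones(len(F))];print('flange',np.linalg.lstsq(A,F[:,2],rcond=None)[0],np.median(F[:,2]))
P=Q[(r<.016)&(Q[:,2]<.118)&(Q[:,2]>.09)];print('pad',len(P),np.median(P[:,2]))
R=Q[(r>.036)&(r<.05)&(Q[:,2]>.06)];print(np.histogram(R[:,2],12))
print(s['position'],s['force'])
E
python3 lid.py pics/wrist3.png.npy
```

```text
flange [-0.00021418 -0.00064317  0.10546694] 0.10545300277968146
pad 1397 0.11144040542963467
(array([  91,   92,  110,  101,  109,  109,   91,   23,    0,    9,  214,
       2670]), array([0.06000796, 0.06397404, 0.06794012, 0.0719062 , 0.07587228,
       0.07983836, 0.08380444, 0.08777052, 0.0917366 , 0.09570268,
       0.09966877, 0.10363485, 0.10760093]))
[0.448639   0.18735094 0.12244657] [ 0.30130763  0.40767749 -0.17270941]
```

```bash

python3 -m jog '0 0 0.001 0 0 0 0;0 0 0.001 0 0 0 0'
python3 -m jog '0 0 0.001 0 0 0 0;0 0 0.001 0 0 0 0'
python3 -m jog '0 0 0.001 0 0 0 0;0 0 0.001 0 0 0 0'
```

```text
time_s: 6.95
position: [0.4486, 0.1873, 0.1214]
tcp_rot: [[0.361, -0.933, -0.0], [-0.933, -0.361, -0.0], [0.0, 0.0, -1.0]]
force: [-1.1, 0.4, -1.0]
opening: 0.007
time_s: 7.2
position: [0.4486, 0.1874, 0.1204]
tcp_rot: [[0.361, -0.933, -0.0], [-0.933, -0.361, -0.0], [-0.0, 0.0, -1.0]]
force: [-0.8, 0.1, -0.9]
opening: 0.004
time_s: 7.45
position: [0.4486, 0.1873, 0.1194]
tcp_rot: [[0.361, -0.933, -0.0], [-0.933, -0.361, -0.0], [-0.0, 0.0, -1.0]]
force: [-0.8, -0.6, 0.4]
opening: 0.004
```

```bash
python3 -c "
from h import *
cap('wrist','wrist4.png')";python3 lid.py pics/wrist4.png.npy
```

```text
flange [ 0.00087874 -0.00038781  0.10546583] 0.10547378703781374
pad 1300 0.1114561528896934
(array([ 105,  109,  107,  107,  114,  105,   94,   29,    0,   12,  204,
       2732]), array([0.0600634 , 0.06401402, 0.06796464, 0.07191526, 0.07586589,
       0.07981651, 0.08376713, 0.08771776, 0.09166838, 0.095619  ,
       0.09956962, 0.10352025, 0.10747087]))
[0.44864234 0.18735006 0.11942154] [ 0.58330192 -0.88208093 -0.89078704]
```

View pics/wrist4.png

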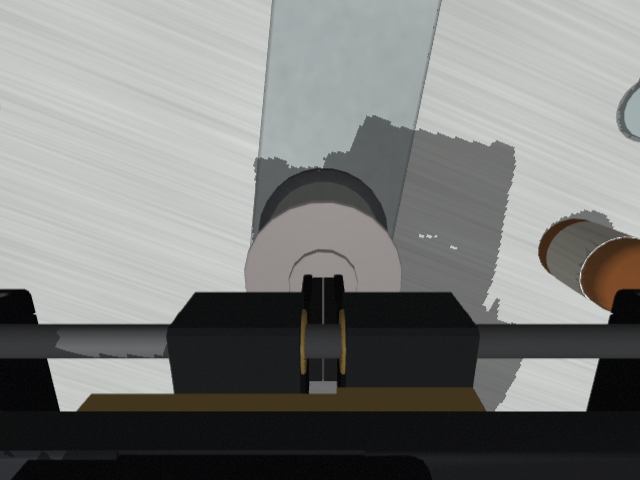

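```bash
python3 - <<'E'
from h import *
d=np.load('pics/wrist4.png.npy'); s=dict(tcp_rot=np.eye(3),position=np.zeros(3))
m=np.zeros_like(d,bool); m[272:400,300:346]=1
Q=world('wrist',m,d,s); v,u=np.nonzero(m&(d>0))
for r in range(272,400,4):
    k=(v==r)&(u>=308)&(u<320); print(r,Q[k].mean(0).round(4),end=' ; ')
    k=(v==r)&(u>=322)&(u<336); print(Q[k].mean(0).round(4))
E
```

```text
272 [-0.0035 -0.0064  0.008 ] ; [ 0.0041 -0.0066  0.0074]
276 [-0.0033 -0.0063  0.0029] ; [ 0.0041 -0.0051  0.006 ]
280 [-0.003  -0.0099 -0.0101] ; [ 0.0038 -0.0095 -0.0092]
284 [-0.0028 -0.0096 -0.0139] ; [ 0.0038 -0.0095 -0.0135]
288 [-0.0028 -0.0098 -0.0185] ; [ 0.0037 -0.0092 -0.0173]
292 [-0.0028 -0.0096 -0.022 ] ; [ 0.0036 -0.0088 -0.0204]
296 [-0.0027 -0.0097 -0.026 ] ; [ 0.0036 -0.0086 -0.0239]
300 [-0.0026 -0.0095 -0.0293] ; [ 0.0035 -0.0084 -0.0271]
304 [-0.0025 -0.0092 -0.0324] ; [ 0.0035 -0.008  -0.03  ]
308 [-0.0025 -0.0093 -0.0358] ; [ 0.0034 -0.0073 -0.0322]
312 [-0.0024 -0.0094 -0.0393] ; [ 0.0034 -0.0071 -0.035 ]
316 [-0.0023 -0.0097 -0.0428] ; [ 0.0033 -0.0072 -0.0384]
320 [-0.0022 -0.0095 -0.0454] ; [ 0.0033 -0.0071 -0.0413]
324 [-0.0011 -0.0324 -0.0877] ; [ 0.0025 -0.0324 -0.0877]
328 [-0.0011 -0.0323 -0.0892] ; [ 0.0024 -0.0325 -0.0896]
332 [-0.0011 -0.0321 -0.0908] ; [ 0.0024 -0.0321 -0.0908]
336 [-0.0011 -0.0316 -0.0916] ; [ 0.0024 -0.0315 -0.0915]
340 [-0.001  -0.0309 -0.0922] ; [ 0.0024 -0.0307 -0.0919]
344 [-0.001  -0.03   -0.0924] ; [ 0.0024 -0.0301 -0.0926]
348 [-0.001  -0.0291 -0.0927] ; [ 0.0024 -0.0292 -0.0928]
352 [-0.001  -0.0282 -0.0929] ; [ 0.0024 -0.0277 -0.0922]
356 [-0.0011 -0.0268 -0.0924] ; [ 0.0024 -0.0265 -0.092 ]
360 [-0.0021  0.0014 -0.0542] ; [ 0.0033  0.0202 -0.0276]
364 [-0.0021  0.0028 -0.0545] ; [ 0.0032  0.0212 -0.0291]
368 [-0.0021  0.0045 -0.0544] ; [ 0.0033  0.0147 -0.0406]
372 [-0.0022  0.0063 -0.0543] ; [ 0.0032  0.0251 -0.0292]
376 [-0.0022  0.0078 -0.0545] ; [ 0.0032  0.0271 -0.0293]
380 [-0.0022  0.0092 -0.0548] ; [ 0.0032  0.0292 -0.0293]
384 [-0.0064  0.1382  0.1048] ; [0.007  0.1503 0.1199]
388 [-0.0064  0.1426  0.1051] ; [0.0067 0.1549 0.1202]
392 [-0.0065  0.1469  0.1053] ; [0.0067 0.1591 0.12  ]
396 [-0.0009 -0.0235 -0.1017] ; [ 0.0023 -0.0235 -0.1018]
```

```bash

python3 -m jog '0 0 0.001 0 0 0 0;0 0 0.002 0 0 0 0'
python3 -m jog '0 0 0.001 0 0 0 0;0 0 0.002 0 0 0 0'
python3 -m jog '0 0 0.001 0 0 0 0;0 0 0.001 0 0 0 0'
```

```text
time_s: 7.75
position: [0.4487, 0.1874, 0.1174]
tcp_rot: [[0.361, -0.933, 0.0], [-0.933, -0.361, 0.0], [0.0, -0.0, -1.0]]
force: [-0.3, -0.2, -0.5]
opening: 0.005
time_s: 8.0
position: [0.4487, 0.1874, 0.1154]
tcp_rot: [[0.361, -0.933, 0.0], [-0.933, -0.361, 0.0], [-0.0, -0.0, -1.0]]
force: [-0.2, -0.2, -0.1]
opening: 0.005
time_s: 8.25
position: [0.4486, 0.1874, 0.1144]
tcp_rot: [[0.361, -0.933, -0.0], [-0.933, -0.361, -0.0], [-0.0, 0.0, -1.0]]
force: [0.5, 0.9, -0.4]
opening: 0.002
```

```bash

python3 -m jog '0 0 0.001 0 0 0 0;0 0 0.002 0 0 0 0'
python3 -m jog '0 0 0.001 0 0 0 0;0 0 0.001 0 0 0 0'
python3 - <<'E'
from h import *
for c in ['side','wrist']:
    p,d=cap(c,c+'5.png')
    if c=='side': cv2.imwrite('pics/z5.png',cv2.resize(p[270:400,220:400,::-1],None,fx=4,fy=4,interpolation=cv2.INTER_CUBIC))
E
python3 lid.py pics/wrist5.png.npy
```

```text
time_s: 8.5
position: [0.4487, 0.1874, 0.1124]
tcp_rot: [[0.361, -0.933, 0.0], [-0.933, -0.361, 0.0], [0.0, -0.0, -1.0]]
force: [0.7, 0.4, -0.2]
opening: 0.006
time_s: 8.75
position: [0.4486, 0.1873, 0.1114]
tcp_rot: [[0.361, -0.933, -0.0], [-0.933, -0.361, -0.0], [-0.0, 0.0, -1.0]]
force: [-1.1, -0.4, -0.0]
opening: 0.006
flange [ 0.00162866 -0.00076615  0.10545642] 0.10548534270780613
pad 1065 0.11151781822477054
(array([ 104,  112,  130,  126,  123,  121,  122,   32,    0,   27,  244,
       2770]), array([0.060003  , 0.06397396, 0.06794491, 0.07191586, 0.07588682,
       0.07985777, 0.08382872, 0.08779967, 0.09177063, 0.09574158,
       0.09971253, 0.10368349, 0.10765444]))
[0.44865015 0.18735488 0.1114456 ] [-0.11043396  0.23740155  0.63381758]
```

View pics/z5.png

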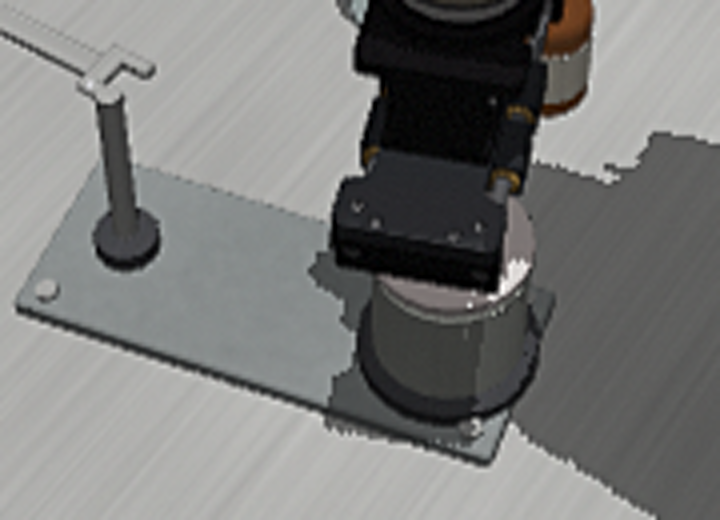

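View pics/wrist5.png

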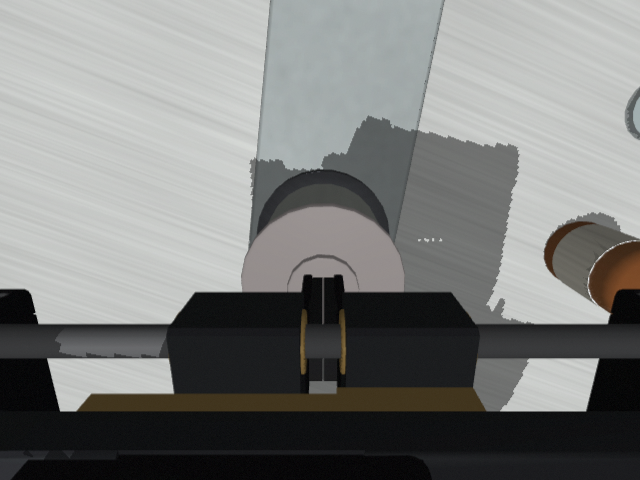

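```bash
python3 - <<'E'
from h import *
d=np.load('pics/wrist5.png.npy'); s=dict(tcp_rot=np.eye(3),position=np.zeros(3))
m=np.ones_like(d,bool)
Q=world('wrist',m,d,s); v,u=np.nonzero(d>0)
for c in (230,300,310,316,323,330,336,342):
  for r in list(range(270,300,2 if c>=300 else 10))+[310,340,380,396]:
    k=(v==r)&(u==c); print(c,r,Q[k].round(4)) if r%6==0 or c>300 and r<292 else 0
E
python3 - <<'E'
import cv2
a=cv2.imread('pics/wrist5.png'); cv2.imwrite('pics/z6.png',cv2.resize(a[240:410,220:420],None,fx=4,fy=3.5,interpolation=cv2.INTER_CUBIC)*2)
E
```

```text
230 270 [[-0.0733  0.0346  0.1114]]
230 396 [[-0.0187 -0.023  -0.1012]]
300 270 [[-0.0098 -0.0105  0.0005]]
300 276 [[-0.0098 -0.0078 -0.0004]]
300 282 [[-0.0099 -0.0046 -0.0004]]
300 288 [[-0.0099 -0.0014 -0.0003]]
300 294 [[-0.0046 -0.0376 -0.0821]]
300 396 [[-0.0037 -0.0237 -0.102 ]]
310 270 [[-0.005  -0.0105  0.0007]]
310 272 [[-0.005  -0.0096  0.0003]]
310 274 [[-0.0048 -0.011  -0.0057]]
310 276 [[-0.0047 -0.0107 -0.0074]]
310 278 [[-0.0047 -0.0102 -0.0085]]
310 280 [[-0.0046 -0.011  -0.0126]]
310 282 [[-0.0045 -0.0109 -0.0145]]
310 284 [[-0.0044 -0.0109 -0.0167]]
310 286 [[-0.0044 -0.0109 -0.0187]]
310 288 [[-0.0043 -0.011  -0.021 ]]
310 290 [[-0.0043 -0.0107 -0.0224]]
310 294 [[-0.0041 -0.0107 -0.0263]]
310 396 [[-0.0017 -0.0228 -0.1009]]
316 270 [[-0.0021 -0.0107  0.0002]]
316 272 [[-0.0021 -0.0098 -0.0004]]
316 274 [[-0.0021 -0.0088 -0.0004]]
316 276 [[-0.0021 -0.0076  0.0001]]
316 278 [[-0.002  -0.0092 -0.0062]]
316 280 [[-0.0019 -0.0089 -0.0078]]
316 282 [[-0.0019 -0.0094 -0.0111]]
316 284 [[-0.0019 -0.0091 -0.0127]]
316 286 [[-0.0018 -0.0093 -0.0154]]
316 288 [[-0.0018 -0
[... 1295 characters left out ...]
0.0104 -0.0135]]
336 284 [[ 0.007  -0.0105 -0.0159]]
336 286 [[ 0.007  -0.0106 -0.0182]]
336 288 [[ 0.0069 -0.0108 -0.0206]]
336 290 [[ 0.0068 -0.0106 -0.0222]]
336 294 [[ 0.0067 -0.0108 -0.0266]]
336 396 [[ 0.0039 -0.0235 -0.1018]]
342 270 [[ 0.0104 -0.011  -0.0008]]
342 272 [[ 0.0105 -0.0094  0.0006]]
342 274 [[ 0.0105 -0.0085  0.0003]]
342 276 [[ 0.0101 -0.0109 -0.0079]]
342 278 [[ 0.0099 -0.0112 -0.0107]]
342 280 [[ 0.0099 -0.0109 -0.0124]]
342 282 [[ 0.0098 -0.0108 -0.0144]]
342 284 [[ 0.0096 -0.0109 -0.0167]]
342 286 [[ 0.0096 -0.0108 -0.0185]]
342 288 [[ 0.0094 -0.0111 -0.0212]]
342 290 [[ 0.0093 -0.0108 -0.0226]]
342 294 [[ 0.006  -0.0372 -0.0812]]
342 396 [[ 0.0052 -0.0222 -0.1002]]
```

View pics/z6.png

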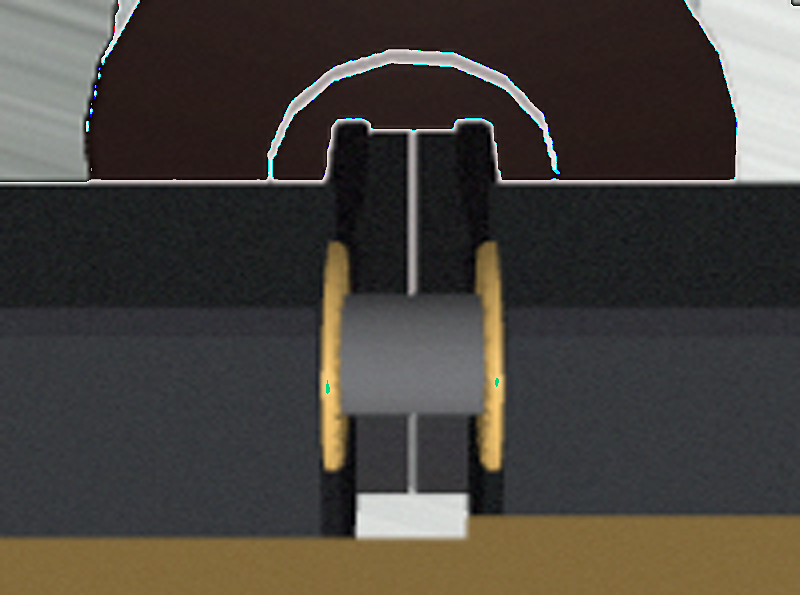

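View pics/wrist0.png

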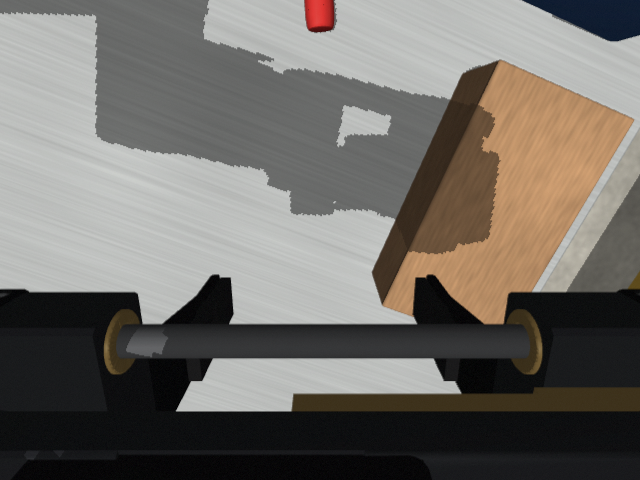

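```bash

python3 -m jog '0 0 0.001 0 0 0 0;0 0 0.002 0 0 0 0'
python3 -m jog '0 0 0.001 0 0 0 0;0 0 0.002 0 0 0 0'
python3 - <<'E'
from h import *
for f in ['wrist0','w1']:
    d=np.load(f'pics/{f}.png.npy'); s=dict(tcp_rot=np.eye(3),position=np.zeros(3))
    Q=world('wrist',d>0,d,s); 
    k=(Q[:,2]>-.05)&(Q[:,2]<.03)&(abs(Q[:,1])<.03)&(abs(Q[:,0])<.07); print(f,k.sum(),Q[k].max(0),np.percentile(Q[k],[1,99],axis=0))
E
```

```text
time_s: 9.1
position: [0.4487, 0.1874, 0.1094]
tcp_rot: [[0.36, -0.933, 0.0], [-0.933, -0.36, 0.0], [0.0, -0.0, -1.0]]
force: [-0.1, 0.2, -1.7]
opening: 0.007
time_s: 9.35
position: [0.4486, 0.1874, 0.1074]
tcp_rot: [[0.36, -0.933, -0.0], [-0.933, -0.36, 0.0], [-0.0, 0.0, -1.0]]
force: [0.5, -0.1, 1.0]
opening: 0.001
wrist0 4248 [ 0.05836169  0.01060174 -0.00415681] [[-0.05403008 -0.01132981 -0.04937503]
 [ 0.05604452  0.00910697 -0.00550533]]
w1 2492 [ 0.01926079  0.01024539 -0.00407183] [[-0.01592712 -0.01132123 -0.0491952 ]
 [ 0.01800808  0.00766526 -0.00513159]]
```

```bash

python3 -m jog '0 0 0.001 0 0 0 0;0 0 0.001 0 0 0 0'
python3 -m jog '0 0 0.001 0 0 0 0;0 0 0.001 0 0 0 0'
python3 -m jog '0 0 0.001 0 0 0 0;0 0 0.001 0 0 0 0'
```

```text
time_s: 9.6
position: [0.4487, 0.1874, 0.1066]
tcp_rot: [[0.361, -0.933, 0.0], [-0.933, -0.361, -0.0], [0.0, -0.0, -1.0]]
force: [-1.4, -0.0, 3.1]
opening: 0.006
time_s: 9.85
position: [0.4487, 0.1874, 0.1059]
tcp_rot: [[0.361, -0.933, 0.0], [-0.933, -0.361, -0.0], [0.0, -0.0, -1.0]]
force: [-1.5, -0.3, 4.4]
opening: 0.005
time_s: 10.1
position: [0.4487, 0.1874, 0.1049]
tcp_rot: [[0.361, -0.933, 0.0], [-0.933, -0.361, 0.0], [0.0, -0.0, -1.0]]
force: [-1.2, 0.0, 5.8]
opening: 0.005
```

```bash

python3 -m jog '0 0 0.001 0 0 0 0;0 0 0.002 0 0 0 0'
python3 -m jog '0 0 0.001 0 0 0 0;0 0 0.002 0 0 0 0'
python3 -m jog '0 0 0.001 0 0 0 0;0 0 0.001 0 0 0 0'
```

```text
time_s: 10.35
position: [0.4487, 0.1874, 0.1031]
tcp_rot: [[0.361, -0.933, 0.0], [-0.933, -0.361, 0.0], [0.0, -0.0, -1.0]]
force: [-1.4, -0.1, 7.0]
opening: 0.002
time_s: 10.6
position: [0.4487, 0.1874, 0.101]
tcp_rot: [[0.361, -0.933, 0.0], [-0.933, -0.361, 0.0], [0.0, -0.0, -1.0]]
force: [-0.8, -0.2, 7.8]
opening: 0.009
time_s: 10.85
position: [0.4487, 0.1874, 0.1008]
tcp_rot: [[0.361, -0.933, 0.001], [-0.933, -0.361, 0.0], [0.0, -0.001, -1.0]]
force: [-3.4, -0.4, 13.4]
opening: 0.008
```

```bash

python3 -m jog '0 0 0.001 0 0 0 0;0 0 0.001 0 0 0 0'
python3 -c "
from h import *
cap('wrist','wrist7.png')";python3 lid.py pics/wrist7.png.npy
```

```text
time_s: 11.1
position: [0.4487, 0.1874, 0.1007]
tcp_rot: [[0.361, -0.933, 0.001], [-0.933, -0.361, 0.0], [0.0, -0.001, -1.0]]
force: [-3.2, -0.9, 21.8]
opening: 0.002
flange [ 0.00099255 -0.00074968  0.09941954] 0.09942496419750475
pad 1263 0.10582006696905194
(array([ 116,  114,  103,  121,  109,  120,   63,    2,    0,   49,  284,
       2786]), array([0.06001809, 0.06345898, 0.06689986, 0.07034075, 0.07378164,
       0.07722252, 0.08066341, 0.0841043 , 0.08754519, 0.09098607,
       0.09442696, 0.09786785, 0.10130874]))
[0.448737   0.18738524 0.10071238] [-4.08013692 -0.98530542 21.51304548]
```

```bash

python3 -m jog '0 0 -0.02 0 0 0 0;0 0 -0.06 0 0 0 0;0 -0.02 -0.12 0 0 0 0;0.02 -0.05 -0.17 0 0 0 0;0.02 -0.05 -0.20 0 0 0 0.3;0.02 -0.05 -0.22 0 0 0 1;0.02 -0.05 -0.22 0 0 0 1;0.02 -0.05 -0.22 0 0 0 1'
python3 - <<'E'
from h import *
s=read_state();np.save('pics/s.npy',s,allow_pickle=True)
p,d=cap('wrist','w8.png')
Q=world('wrist',d>0,d,s)
L=Q[(np.hypot(*(Q[:,:2]-[.449,.187]).T)<.055)&(Q[:,2]>.093)&(Q[:,2]<.115)]
l,r=cv2.minEnclosingCircle(L[:,:2].astype(np.float32));print('lid',l,r)
r=np.hypot(*(L[:,:2]-l).T);F=L[(r>.021)&(r<.038)];A=np.c_[F[:,:2]-l,np.ones(len(F))];print(np.linalg.lstsq(A,F[:,2],rcond=None)[0],'pad',np.median(L[r<.015,2]))
P=Q[(np.hypot(*(Q[:,:2]-[.629,.229]).T)<.04)&(Q[:,2]>.132)&(Q[:,2]<.15)];print('post',len(P),P.mean(0),cv2.minEnclosingCircle(P[:,:2].astype(np.float32)) if len(P) else 0)
delta([.498,-.2465,.2],-57.3)
E
```

```text
time_s: 12.15
position: [0.5017, 0.1866, 0.3172]
tcp_rot: [[0.36, -0.933, -0.002], [-0.933, -0.36, -0.0], [-0.0, 0.002, -1.0]]
force: [0.0, 1.0, 0.2]
opening: 0.374
lid (0.4492841958999634, 0.18611478805541992) 0.04199273884296417
[ 0.00150863 -0.00159539  0.09938258] pad 0.10539414293888089
post 237 [0.62852242 0.22784258 0.1388778 ] ((0.6287857294082642, 0.2277809977531433), 0.006864459719508886)
t 12.2 pos [0.5016 0.1866 0.317 ] shift [0.4028 0.1591 0.1172] turn [  0.16   0.05 -11.57] F [ 0.7 -0.4  0.6] open 0.418
```

View pics/w8.png

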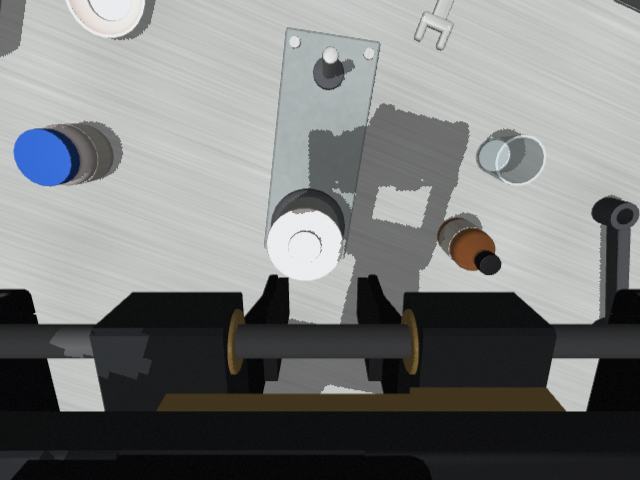

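```bash

python3 -m jog '0.055 0.022 0.0 0 0 0 1;0.11 0.044 0.0 0 0 -2 1;0.165 0.065 0.0 0 0 -4 1;0.22 0.087 0.01 0 0 -6 1;0.275 0.109 0.02 0 0 -8 1;0.33 0.13 0.03 0 0 -11.6 1;0.37 0.146 0.04 0 0 -11.6 1;0.37 0.146 0.05 0 0 -11.6 1'
python3 - <<'E'
from h import *
s=read_state();np.save('pics/s.npy',s,allow_pickle=True)
p,d=cap('wrist','w9.png')
Q=world('wrist',d>0,d,s)
B=Q[(np.hypot(*(Q[:,:2]-[.452,-.276]).T)<.03)&(Q[:,2]>.038)&(Q[:,2]<.05)]
E=Q[(np.hypot(*(Q[:,:2]-[.607,-.176]).T)<.03)&(Q[:,2]>.033)&(Q[:,2]<.05)]
print('boss',len(B),cv2.minEnclosingCircle(B[:,:2].astype(np.float32)),'eye',len(E),cv2.minEnclosingCircle(E[:,:2].astype(np.float32)))
u=np.array([np.cos(np.radians(32.7)),np.sin(np.radians(32.7))]);n=np.array([-u[1],u[0]])
t=(Q[:,:2]-[.452,-.276])@u;w=(Q[:,:2]-[.452,-.276])@n
k=(t>.035)&(t<.155)&(abs(w)<.02)&(Q[:,2]>.032)&(Q[:,2]<.045);c=np.polyfit(t[k],w[k],1);print('bar',k.sum(),c,np.degrees(np.arctan(c[0])),Q[k,2].mean(),np.ptp(w[k]))
delta([.498,-.2465,.12],-57.3)
E
```

```text
time_s: 13.2
position: [0.4992, -0.214, 0.2666]
tcp_rot: [[0.537, -0.844, -0.002], [-0.844, -0.537, 0.0], [-0.001, 0.001, -1.0]]
force: [0.4, 0.6, 0.6]
opening: 0.999
boss 1023 ((0.4551679491996765, -0.2745569050312042), 0.02539803832769394) eye 916 ((0.6016789078712463, -0.17943784594535828), 0.02380259893834591)
bar 1675 [0.00021419 0.00044336] 0.012271919332548975 0.03527403198354355 0.016152773768593896
t 13.25 pos [ 0.4981 -0.2113  0.2652] shift [0.0304 0.0187 0.1451] turn [ 0.11  0.32 -0.14] F [-1.1  0.3 -0.6] open 1.0
```

View pics/w9.png

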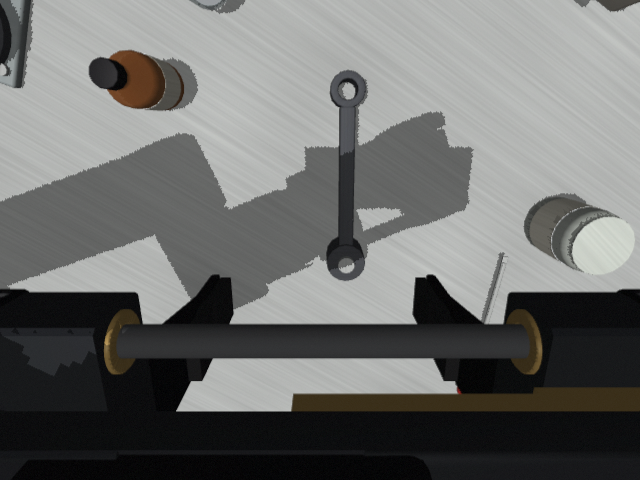

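```bash
python3 - <<'E'
from h import *
s=read_state();np.save('pics/s.npy',s,allow_pickle=True)
p,d=cap('wrist','w10.png')
Q=world('wrist',d>0,d,s)
u=np.array([np.cos(np.radians(32.7)),np.sin(np.radians(32.7))]);n=np.array([-u[1],u[0]])
t=(Q[:,:2]-[.452,-.276])@u;w=(Q[:,:2]-[.452,-.276])@n
k=(t>.035)&(t<.155)&(abs(w)<.02)&(Q[:,2]>.032)&(Q[:,2]<.045);c=np.polyfit(t[k],w[k],1);print('bar',c)
for a in (0,.185):
    k=(abs(t-a)<.035)&(abs(w)<.03)&(Q[:,2]>(.038 if a==0 else .033))&(Q[:,2]<.045)
    if a: k&=t>.16
    print(a,k.sum(),np.percentile(t[k],[.5,99.5]).round(4),np.percentile(w[k],[.5,99.5]).round(4),'z',Q[k,2].mean())
delta([.498,-.2465,.12],-57.3)
E
```

```text
bar [0.00141422 0.00034664]
0 901 [-0.0207  0.0205] [-0.0203  0.0208] z 0.03985857337937178
0.185 832 [0.1604 0.2015] [-0.0169  0.0178] z 0.03529299309692044
t 13.3 pos [ 0.4981 -0.2101  0.266 ] shift [0.0314 0.0195 0.1458] turn [ 0.1   0.33 -0.04] F [-0.4 -0.  -0. ] open 1.001
```

```bash

python3 -m jog '0.015 0.01 0.05 0 0.3 0 1;0.031 0.0195 0.1 0 0.3 0 1;0.031 0.0195 0.14 0 0.3 0 1;0.031 0.0195 0.18 0 0.3 0 1;0.031 0.0195 0.20 0 0.3 0 1;0.031 0.0195 0.20 0 0.3 0 1;0.031 0.0195 0.20 0 0.3 0 1'
python3 - <<'E'
from h import *
delta([.4972,-.2455,.0015],-57.3)
s=read_state()
p,d=cap('wrist','w11.png')
Q=world('wrist',d>0,d,s)
u=np.array([np.cos(np.radians(32.7)),np.sin(np.radians(32.7))]);n=np.array([-u[1],u[0]])
t=(Q[:,:2]-[.452,-.276])@u;w=(Q[:,:2]-[.452,-.276])@n
k=(t>.035)&(t<.155)&(abs(w)<.02)&(Q[:,2]>.032)&(Q[:,2]<.045);c=np.polyfit(t[k],w[k],1);print('bar',k.sum(),c,Q[k,2].mean())
E
```

```text
time_s: 14.18
position: [0.5008, -0.247, 0.0693]
tcp_rot: [[0.542, -0.84, 0.004], [-0.84, -0.542, -0.005], [0.006, -0.001, -1.0]]
force: [0.1, 0.2, -0.1]
opening: 1.002
t 14.175 pos [ 0.5008 -0.247   0.0693] shift [-0.0037  0.0023  0.0678] turn [-0.03 -0.36  0.11] F [ 0.1  0.2 -0.1] open 1.002
bar 6282 [0.00070532 0.00035043] 0.035280613314794255
```

View pics/w11.png

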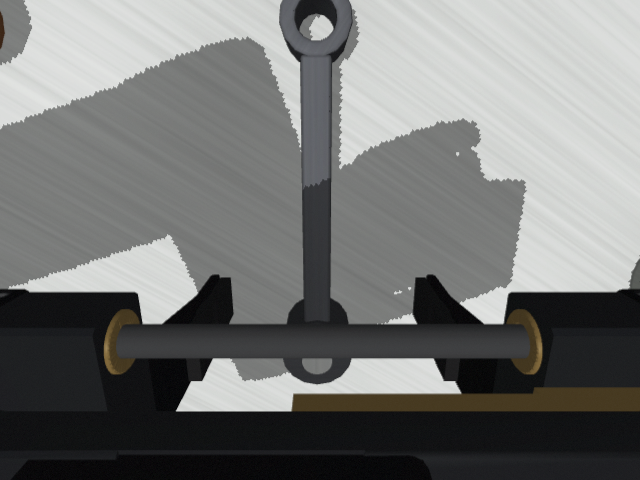

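```bash
python3 - <<'E'
from h import *
delta([.4972,-.2455,.0015],-57.3)
E
python3 -m jog '-0.003 0.002 0.02 0 -0.3 0 1;-0.003 0.002 0.04 0 -0.3 0 1;-0.003 0.002 0.055 0 -0.3 0 1;-0.003 0.002 0.06 0 -0.3 0 1;-0.003 0.002 0.06 0 -0.3 0 1'
python3 - <<'E'
from h import *
delta([.4972,-.2455,.0015],-57.3)
E
```

```text
t 14.225 pos [ 0.501  -0.2475  0.0697] shift [-0.0042  0.0022  0.0682] turn [-0.05 -0.42  0.09] F [0.5 0.5 0.2] open 0.998
time_s: 14.85
position: [0.4971, -0.2466, 0.0086]
tcp_rot: [[0.541, -0.841, 0.0], [-0.841, -0.541, -0.0], [0.0, -0.0, -1.0]]
force: [0.4, 0.6, -0.2]
opening: 0.995
t 14.85 pos [ 0.4971 -0.2466  0.0086] shift [-0.0008 -0.0006  0.0071] turn [-0.01 -0.01  0.03] F [ 0.4  0.6 -0.2] open 0.995
```

```bash

python3 -m jog '-0.001 0 0.004 0 0 0 1;-0.001 0 0.007 0 0 0 1;-0.001 0 0.007 0 0 0 0.5;-0.001 0 0.007 0 0 0 0.25;-0.001 0 0.007 0 0 0 0.1;-0.001 0 0.007 0 0 0 0;-0.001 0 0.007 0 0 0 0;-0.001 0 0.007 0 0 0 0'
python3 -m jog '0 0 0 0 0 0 0;0 0 0 0 0 0 0;0 0 0 0 0 0 0;0 0 0 0 0 0 0'
```

```text
time_s: 15.85
position: [0.4964, -0.2456, 0.0014]
tcp_rot: [[0.541, -0.841, -0.0], [-0.841, -0.541, 0.0], [-0.0, -0.0, -1.0]]
force: [0.6, 0.6, -0.4]
opening: 0.4
time_s: 16.35
position: [0.4965, -0.2457, 0.0014]
tcp_rot: [[0.541, -0.841, 0.0], [-0.841, -0.541, -0.0], [0.0, -0.0, -1.0]]
force: [-0.8, -0.3, 0.0]
opening: 0.18
```

Gripped at opening 0.18 (16 mm). Lift a little and check.

```bash

python3 -m jog '0 0 0 0 0 0 0;0 0 -0.005 0 0 0 0;0 0 -0.02 0 0 0 0;0 0 -0.04 0 0 0 0;0 0 -0.05 0 0 0 0;0 0 -0.05 0 0 0 0;0 0 -0.05 0 0 0 0'
cat > hold.py <<'E'
from h import *
import sys
s=read_state(); p,d=cap('wrist',sys.argv[1])
I=dict(tcp_rot=np.eye(3),position=np.zeros(3))
Q=world('wrist',d>0,d,I); W=Q@np.array(s['tcp_rot']).T+np.array(s['position'])
k=(abs(Q[:,0])<.03)&(Q[:,1]<-.0)&(Q[:,1]>-.17)&(Q[:,2]<-.003)&(Q[:,2]>-.045)
bar=k&(abs(Q[:,0])<.012)&(Q[:,1]<-.02)&(Q[:,1]>-.105)&(Q[:,2]<-.009)&(Q[:,2]>-.02)
print('bar',bar.sum(), 'x vs y',np.polyfit(Q[bar,1],Q[bar,0],1),'z vs y',np.polyfit(Q[bar,1],Q[bar,2],1))
c=np.polyfit(W[bar,0],W[bar,1],1);print('bar heading',np.degrees(np.arctan(c[0])))
e=k&(Q[:,1]<-.112)&(Q[:,2]<-.005)
print('eye y range',np.percentile(Q[e,1],[.5,99.5]),'x',np.percentile(Q[e,0],[.5,99.5]))
print(s['time_s'],s['position'],s['force'],s['moment'],s['opening'])
E
python3 hold.py w12.png
```

```text
time_s: 17.23
position: [0.4959, -0.2453, 0.0511]
tcp_rot: [[0.541, -0.841, -0.001], [-0.841, -0.541, 0.001], [-0.001, 0.0, -1.0]]
force: [0.1, 0.4, -5.3]
opening: 0.182Traceback (most recent call last):
  File "hold.py", line 8, in <module>
    print('bar',bar.sum(), 'x vs y',np.polyfit(Q[bar,1],Q[bar,0],1),'z vs y',np.polyfit(Q[bar,1],Q[bar,2],1))
                                    ~~~~~~~~~~^^^^^^^^^^^^^^^^^^^^^
    raise TypeError("expected non-empty vector for x")
TypeError: expected non-empty vector for x
```

View pics/w12.png

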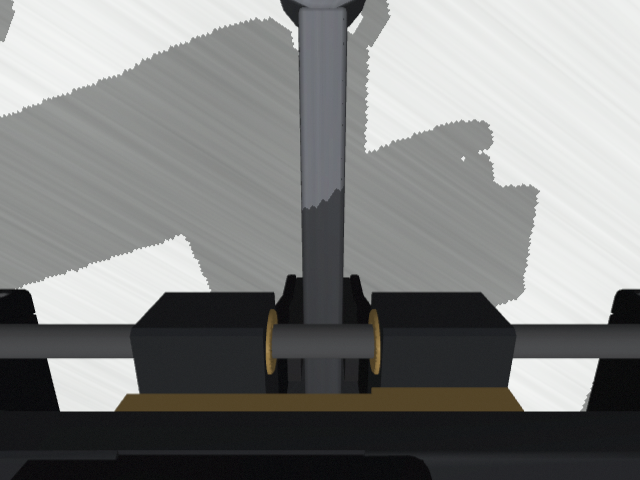

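```bash

sed -i 's/(Q\[:,2\]<-.009)&(Q\[:,2\]>-.02)/(Q[:,2]<-.026)\&(Q[:,2]>-.045)/; s/(Q\[:,2\]<-.003)&(Q\[:,2\]>-.045)/(Q[:,2]<.005)\&(Q[:,2]>-.06)/' hold.py
python3 hold.py w13.png; python3 -c "
from h import *
delta([.5022,.1983,.25],-77.1)"
```

```text
bar 10845 x vs y [-0.00021168  0.0008573 ] z vs y [-0.00018841 -0.0338636 ]
bar heading 31.4299640117239
eye y range [-0.12115687 -0.11204582] x [-0.01425093  0.01588805]
17.275 [ 0.49588011 -0.24522817  0.05090454] [ 0.0381905   1.32481036 -5.18034257] [ 0.06204444  0.01965129 -0.00375741] 0.17980225105381012
t 17.325 pos [ 0.4959 -0.2452  0.0508] shift [-0.37   -0.245  -0.1988] turn [ 0.04  0.08 19.83] F [-0.2 -0.1 -4.6] open 0.18
```

```bash

python3 -m jog '0 0 -0.03 0 0 0 0;0 0 -0.07 0 0 0 0;0 0 -0.11 0 0 0 0;-0.01 -0.01 -0.145 0 0 0 0;-0.03 -0.02 -0.16 0 0 0 0;-0.06 -0.04 -0.165 0 0 2 0;-0.09 -0.06 -0.165 0 0 4 0;-0.125 -0.08 -0.165 0 0 6 0'
python3 -m jog '-0.035 -0.02 0 0 0 2 0;-0.07 -0.045 0 0 0 4 0;-0.105 -0.07 0 0 0 6 0;-0.14 -0.09 0 0 0 8 0;-0.175 -0.11 0 0 0 10 0;-0.20 -0.12 0 0 0 12 0;-0.215 -0.125 0 0 0 13.8 0;-0.215 -0.125 0 0 0 13.8 0'
python3 -c "
from h import *
delta([.501,.1994,.20],-77.1)"
```

```text
time_s: 18.32
position: [0.4945, -0.0949, 0.2151]
tcp_rot: [[0.449, -0.894, -0.003], [-0.894, -0.449, 0.002], [-0.003, 0.002, -1.0]]
force: [-0.2, 0.4, -4.7]
opening: 0.182
time_s: 19.32
position: [0.5086, 0.1524, 0.2149]
tcp_rot: [[0.227, -0.974, -0.004], [-0.974, -0.227, -0.0], [-0.001, 0.004, -1.0]]
force: [0.5, -1.1, -4.4]
opening: 0.18
t 19.325 pos [0.5086 0.1524 0.2149] shift [-0.0475 -0.0033  0.0149] turn [0.24 0.04 0.22] F [ 0.5 -1.1 -4.4] open 0.18
```

```bash

python3 -m jog '-0.015 -0.001 0.0 0 0 0.2 0;-0.03 -0.002 0.005 0 0 0.2 0;-0.042 -0.003 0.01 0 0 0.2 0;-0.0475 -0.0033 0.015 0 0 0.2 0;-0.0475 -0.0033 0.015 0 0 0.2 0;-0.0475 -0.0033 0.015 0 0 0.2 0;-0.0475 -0.0033 0.015 0 0 0.2 0'
python3 hold.py w14.png
python3 - <<'E'
from h import *
delta([.501,.1994,.1764],-77.1)
for c in ['top','side']:
    p,d=cap(c,c+'9.png')
E
```

```text
time_s: 20.2
position: [0.5039, 0.1977, 0.2016]
tcp_rot: [[0.22, -0.976, 0.001], [-0.976, -0.22, -0.0], [0.0, -0.001, -1.0]]
force: [0.0, 0.6, -4.6]
opening: 0.179
bar 10805 x vs y [0.00023276 0.00108663] z vs y [ 0.00041964 -0.03384557]
bar heading 12.26147780343877
eye y range [-0.12157123 -0.11203613] x [-0.01402323  0.01620673]
20.2 [0.50394873 0.19770811 0.20164652] [ 0.02057592  0.64888443 -4.58670715] [ 0.03247546  0.01309274 -0.03700278] 0.17906208144673674
t 20.25 pos [0.5039 0.1978 0.2017] shift [-0.0023  0.0025  0.0253] turn [-0.03 -0.01 -0.2 ] F [ 0.2 -0.2 -4.3] open 0.176
```

View pics/side9.png

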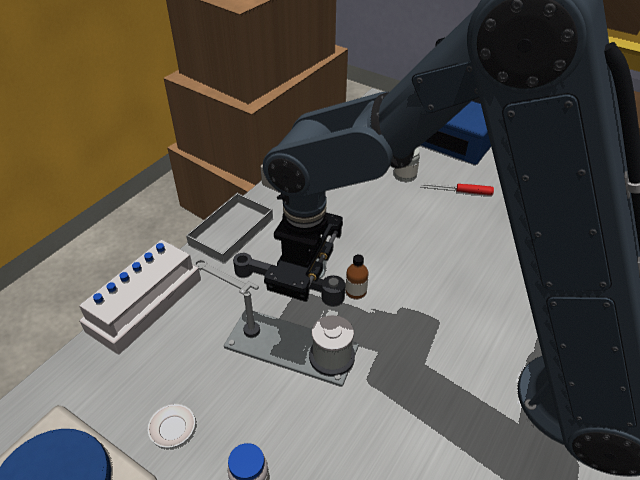

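View pics/w14.png

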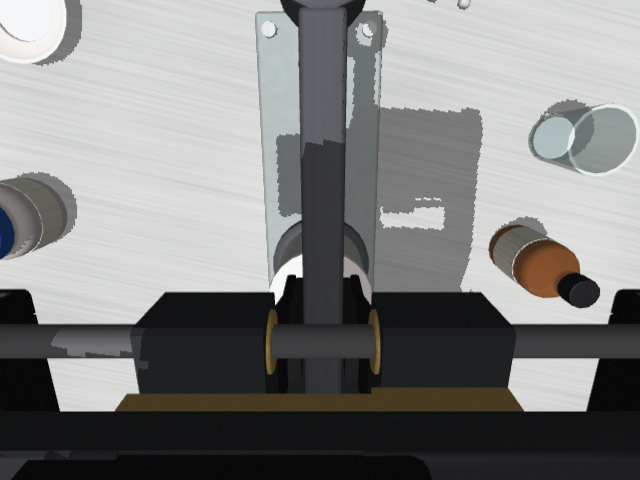

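Everything is held level. Correct by (-2.3, +2.5) mm and lower 25 mm, slowly.

```bash

python3 -m jog '-0.002 0.002 0.005 0 0 -0.2 0;-0.0023 0.0025 0.012 0 0 -0.2 0;-0.0023 0.0025 0.019 0 0 -0.2 0;-0.0023 0.0025 0.024 0 0 -0.2 0;-0.0023 0.0025 0.025 0 0 -0.2 0;-0.0023 0.0025 0.025 0 0 -0.2 0;-0.0023 0.0025 0.025 0 0 -0.2 0'
python3 hold.py w15.png
python3 - <<'E'
from h import *
delta([.501,.1994,.1764],-77.1)
u=np.array([.9748,.2233]);n=np.array([-u[1],u[0]])
for c in ['top','side']:
    p,d=cap(c,c+'10.png'); Q=world(c,d>0,d)
    t=(Q[:,:2]-[.449,.1865])@u; w=(Q[:,:2]-[.449,.1865])@n
    for nm,a,z in (('boss',0,.2095),('eye',.1845,.206)):
        k=(abs(t-a)<.03)&(abs(w)<.03)&(Q[:,2]>z)&(Q[:,2]<z+.02)
        if k.sum()>20: print(c,nm,k.sum(),cv2.minEnclosingCircle(np.c_[t,w][k].astype(np.float32)),np.median(Q[k,2]))
        k=(abs(t-a)<.035)&(abs(w)<.035)&(Q[:,2]>.165)&(Q[:,2]<.23); print('  ext t',np.percentile(t[k],[1,99]).round(4),'w',np.percentile(w[k],[1,99]).round(4),'z',np.percentile(Q[k,2],[1,99]).round(4))
    cv2.imwrite(f'pics/z_{c}10.png',cv2.resize((p[190:330,180:360] if c=='top' else p[220:400,200:400])[:,:,::-1],None,fx=3,fy=3,interpolation=cv2.INTER_CUBIC))
E
```

```text
time_s: 21.22
position: [0.5009, 0.1998, 0.1767]
tcp_rot: [[0.224, -0.975, 0.001], [-0.975, -0.224, 0.0], [-0.0, -0.001, -1.0]]
force: [0.6, -0.1, -5.0]
opening: 0.183
bar 10791 x vs y [0.00012182 0.00107426] z vs y [ 0.0001527  -0.03385636]
bar heading 12.47649294989993
eye y range [-0.12157195 -0.1120787 ] x [-0.01398995  0.01615763]
21.225 [0.50092973 0.19979991 0.17667408] [ 0.56643148 -0.12960463 -4.97198789] [0.03833434 0.00589738 0.04092779] 0.18299625152812687
t 21.275 pos [0.5009 0.1998 0.1767] shift [ 0.0004 -0.      0.0003] turn [-0.04 -0.    0.03] F [ 0.9 -0.5 -4.3] open 0.184
top boss 33 ((0.01528679858893156, 0.010682892985641956), 0.012517410330474377) 0.21460066856234625
  ext t [0.0038 0.026 ] w [0.0053 0.0198] z [0.2064 0.2219]
top eye 134 ((0.17877785861492157, 0.0004966962151229382), 0.024166623130440712) 0.21078671633961488
  ext t [0.1503 0.2024] w [-0.0171  0.016 ] z [0.1779 0.2171]
side boss 402 ((0.005109183490276337, 0.003002726472914219), 0.0252580177038908) 0.21684066072476071
  ext t [-0.0199  0.0335] w [-0.0184  0.024 ] z [0.1793 0.2249]
side eye 250 ((0.17947259545326233, 0.0037195710465312004), 0.02540438622236252) 0.21227448140063027
  ext t [0.1505 0.2019] w [-0.0146  0.0205] z [0.1796 0.2162]
```

View pics/z_top10.png

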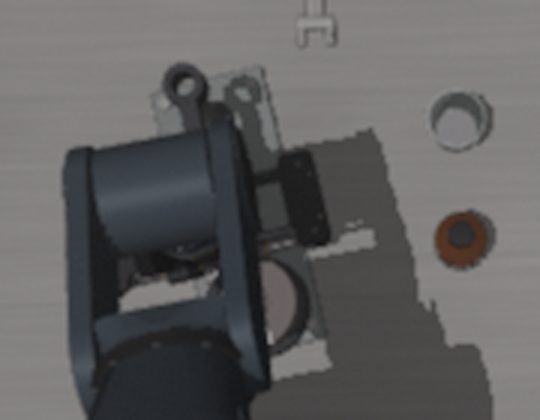

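View pics/z_side10.png

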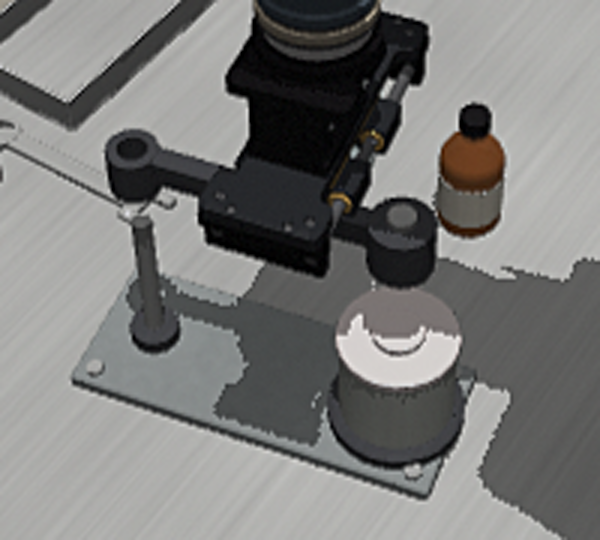

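```bash

python3 -m jog '0 0 0 0 0 0 0;0 0 0 0 0 0 0;0 0 0 0 0 0 0;0 0 0 0 0 0 0'
python3 - <<'E'
from h import *
delta([.501,.1994,.1764],-77.1); print(np.abs(read_state()['qvel']).max())
hand_in()
E
```

```text
time_s: 21.88
position: [0.5007, 0.1997, 0.1764]
tcp_rot: [[0.224, -0.975, 0.0], [-0.975, -0.224, -0.0], [0.0, -0.0, -1.0]]
force: [0.2, -0.0, -5.2]
opening: 0.184
t 21.875 pos [0.5007 0.1997 0.1764] shift [ 0.0004 -0.0002  0.    ] turn [-0.   -0.    0.03] F [ 0.2 -0.  -5.2] open 0.184
0.054321835745976536
the job is handed in; nothing more can be done
```

I pressed the lid fully home, then picked up the clamp arm at its balance point. I handed the job in at about 22 s with the arm held still and level over the stand.

**Lid:** It slid down at 6–8 N, then stopped, and the push rose to about 22 N against the rim. Afterwards the wrist camera put the pad at about 105.5 mm (106 mm expected when seated), level to within about 0.1 mm across its width.

**Clamp:** The grip sits within about 1 mm of the balance point as measured. The jaws read 16 mm on the bar, and the measured weight was about 5 N. The bar is level to about 0.02°. Its underside is about 35 mm above the post top and about 70 mm above the lid.

**Alignment:** The arm pose and wrist camera put the boss over the lid and the eye over the post within about 1 mm. The top camera agrees for the eye, but it saw too little of the boss to check it. The side camera suggests about 1.5 mm of sideways offset at the boss, after correcting for that camera's own bias; I left it.

**Disagreement with the given data:** The fingertips end about 4 mm short of the reported tool point, not 19 mm ahead of it. The wrist images and the contact height both showed this. I moved the pressing and grasp heights to match.

I did not measure the other bench items again, but the last pictures showed nothing displaced near the stand.

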